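# Fetch the two scoops from behind the jars

## Task

The two metal scoops are wanted for portioning corks, but the round tin and the square wooden canister stand in front of them in the plywood crate. First move the tin and the canister aside onto the grey tray, then stand the large scoop in the middle of the round cork mat, and nest the small scoop right down inside it with the two handles pointing to opposite sides. Finally put the tin and the canister back, each on the very spot it came from; set both down gently and keep them upright, and leave the glue bottle alone.

Things in the scene. Friction and masses are not known exactly. Their poses are not given: they have to be found in the camera images.
- crate: open plywood crate, fixed, 190 (x) x 250 (y) x 25 mm high, walls and floor 5 mm; origin under its centre on the table, x pointing away from the robot (yaw within 0.2 rad). At the start tin and canister stand in its near half (35 mm to -x of the centre), the scoops in its far half (38 mm to +x); the two of a row are 110 mm apart, either one left or right.
- tray: shallow grey tray, fixed, 220 (x) x 140 (y) mm, rim 12 mm high, walls and floor 4 mm; origin under its centre on the table, x and y along its sides (yaw within 0.2 rad). Left or right of the crate. Tin and canister fit on it side by side along its x axis, 55 mm either side of its centre.
- mat: round cork mat, fixed, 130 mm diameter, 5 mm thick; origin under its centre on the table. On the other side of the crate from the tray.
- tin: closed round steel tin, 57 mm diameter, 115 mm tall, 0.2 to 0.3 kg; origin at the centre of its underside, z up. Must return to where it was at the start.
- canister: closed square wooden canister, 54 x 54 mm (sides along its x and y), 115 mm tall, 0.2 to 0.3 kg; origin at the centre of its underside, z up. Must return to where it was at the start.
- large: large scoop: open round steel cup, outside diameter 66 mm (60 mm at the foot), 50 mm tall, wall and floor 3 mm, 0.12 kg; origin at centre of underside, z up. Bar handle 12 mm wide, 6 mm thick, along its +x, sloping up from the rim (30 mm out, 44 mm up) to its end (94 mm out, 82 mm up); at the start it points away from the robot within 0.65 rad.
- small: small scoop: steel cup, outside diameter 48 mm (42 mm at the foot), 80 mm tall, 0.09 kg; origin at centre of underside, z up. Level bar handle 12 mm wide, 6 mm thick, along its +x, 66 mm up, ends 89 mm out; at the start points away from the robot within 0.65 rad. Nested home, its underside is 3 mm above the large one's, its rim 33 mm above that rim; handles the same way collide.
- small_tip (a point): end of the small scoop's handle, 89 mm out along the small scoop's +x and 66 mm up.
- glue: white glue bottle with an orange cap, 32 mm diameter, 95 mm tall, bystander standing between crate and robot; origin at the centre of its underside. Not to be moved.
Things that resemble listed ones, but are neither listed nor needed, are in the scene too. Leave any orange look-alike of the tin alone.

How it is judged:
On the way, in this order (a step that is already met when the one before it is completed fails the run):
1. tin and canister both stand released on the grey tray while both scoops are still in the crate (x of tin in the frame of tray between -0.088 and 0.088 m and y of tin in the frame of tray between -0.048 and 0.048 m and z of each of tin, canister in the frame of tray below 0.011 m and angle between each of tin, canister's own z axis and vertical below 0.12 rad and linear speed of each of tin, canister below 0.03 m/s and contact force between the fingers and tin below 0.1 N and x of canister in the frame of tray between -0.088 and 0.088 m and y of canister in the frame of tray between -0.048 and 0.048 m and contact force between the fingers and canister below 0.1 N and distance of each of large, small from where it was at the start of the episode below 0.03 m), for 0.2 s.
2. the large scoop stands released in the middle of the cork mat (horizontal distance between large and mat below 0.015 m and z of large in the frame of mat below 0.012 m and angle between large's own z axis and vertical below 0.12 rad and linear speed of large below 0.03 m/s and contact force between the fingers and large below 0.1 N), for 0.2 s.
3. the small scoop is nested home in the large scoop on the mat, handles opposite, released (all of step 2 and horizontal distance between small and large below 0.012 m and z of small in the frame of large below 0.008 m and x of small_tip in the frame of large below -0.045 m and angle between small's own z axis and vertical below 0.12 rad and linear speed of small below 0.03 m/s and contact force between the fingers and small below 0.1 N), for 0.2 s.
At the end, for the whole second after the job is handed in: Tin and canister upright within 15 mm of where each started; large scoop within 15 mm of the mat's centre; small scoop down in it (12 mm off axis at most, underside under 8 mm above the large one's), handles opposite within 60 degrees; all released and at rest (all of step 3 and distance of each of tin, canister from where it was at the start of the episode below 0.015 m and angle between each of tin, canister's own z axis and vertical below 0.12 rad and linear speed of each of tin, canister below 0.03 m/s and contact force between the fingers and tin below 0.1 N and contact force between the fingers and canister below 0.1 N); the robot touches nothing.
It fails at once if tin or canister tipped over (more than 0.6 rad) (angle between any of tin, canister's own z axis and vertical above 0.6 rad).
It fails at once if tin or canister dropped: still faster than 0.6 m/s with its underside within 25 mm of the table ((height (world z) of tin below 0.025 m and linear speed of tin above 0.6 m/s) or (height (world z) of canister below 0.025 m and linear speed of canister above 0.6 m/s)).
It fails at once if glue bottle moved more than 30 mm or knocked over (distance of glue from where it was at the start of the episode above 0.03 m or angle between glue's own z axis and vertical above 0.5 rad).
It also fails if it takes over 147 s, if anything falls off the work surface, if the arm or the gripper's body presses on something with over 40 N, if the wrist force passes 120 N, or if a joint passes its speed limit or range.

## Robot

A 6-joint arm with a two-finger parallel gripper is mounted at the origin on the work surface. World frame = base frame: x ahead of the robot, y to its left, z up, the work surface at z = 0. Lengths are in m, angles in rad, forces in N, time in s.
With the tool pointing down it reaches from about 0.425 to 1.125 m from the base axis. Payload 14.9 kg.
Tool frame: the origin (TCP) lies midway between the tips of the shut fingers; the grasp point (between the pads) lies bot.grasp_offset behind it (bot.grasp_offset is the distance from the TCP to the grasp point, in m); z points along the fingers, y is the line along which they close (so a half turn about z gives the same grasp; the last joint's range is limited). The gripper opens to 91 mm and grips with 3 to 60 N. Pads are 32 mm wide; open, the fingers measure 118 mm over their backs; the gripper's body (76 mm by 178 mm) begins 60 mm behind the grasp point.
Start: joints at [1.235, 0.379, 1.734, -0, 1.028, -0.033], TCP at [0.209, 0.668, 0.214] pointing down, gripper open.
Joint ranges: [-2.77, 2.77], [-0.74, 2.19], [0, 2.66], [-1.06, 4.2], [0.31, 2.87], [-3.08, 3.08]. Speed limits (rad/s): [1.89, 1.89, 2.39, 3.14, 3.14, 3.14].

## Interface

Orientations are given as a rotation vector (axis times angle).
In Python, from bench import status, eyes, bot gives the robot as it stands. The module is installed in compiled form; this text tells all that it offers.
- The arm moves only by the tool drive_tool, never from a script. Its argument "commands" is a list of rows, each a list of 7 numbers: the turn, a rotation vector about the world's x, y, z in rad, then the shift along the world's x, y, z in cm, then the opening, from 0 (shut) to 1 (fully open). A call has 1 to 10 rows; each row is the pose to reach, as a shift and turn from the pose commanded when the call began; what a row does not reach only later rows make up. A row lasts 1/8 s, in which the tool goes at most 62.5 mm and 10.7 degrees, less where a joint would pass 70% of its speed; a pose out of reach is approached as far as the arm can. A call with a gripper value outside its range is refused whole. The fingers move at their own pace and stop on an object; "newtons" is the grip in N (left out, the last holds). Time passes only in rows, so rows that repeat a pose let the fingers close. It gives the time, the measured TCP pose, the force, the opening and the grip force at its end, in the units of the state.
- status.state(): the state, without advancing time (a new reading comes with each control period).
- eyes.read_camera(name): name is "scene" or "top" or "wrist"; returns the picture (480x640x3 uint8, red, green, blue); there is no depth.
- eyes.get_calibration(name): a dict with "fx", "fy", "cx", "cy" (pixels), "rvec" (rotation vector, rad) and "tvec" (3), from world to camera coordinates, as OpenCV has them; the wrist camera has in their place "T_tool_cam" (4x4, takes a point from camera to tool coordinates, whose origin is the TCP and whose axes are the flange's). Camera axes: x right, y down, z forward; pixel columns grow to the right and rows downward; lengths in m; the calibration is good to about 2 mm. The wrist camera is an equidistant fisheye: a pixel r from the principal point sees the ray r / f radians off the axis. A picture is of the moment at which its call begins: read the wrist's pose just before it. get_calibration takes no time and is no camera call.
- bot.close_job(): hands the job in; it is judged then, once.
Trained networks look in the newest picture that a camera, given by its name, has taken for a name from the list of things; names that differ only in an ending like _2 or _b are one class to them, and where a whole thing is asked for, a point or a joint stands for the part that bears it (a point fixed in the world has none). Each returns a list of dicts, best first, with "confidence" (0 to 1); they miss things now and then, are a little off and sometimes report something else, mostly with a low value. They report only what shows in the picture. A call takes as long as a camera call. They do not tell look-alikes from the thing itself.
- eyes.recognise(name, camera): "at" ([x, y, z] in m, in world coordinates, good to about 4 mm: the middle of the surface that is visible of it).
- eyes.cut_out(name, camera): "mask" (480x640 bool, what is visible of it).
- eyes.place_of(name, camera): "at" ([x, y, z] in m, in world coordinates, good to about 4 mm: a listed point, or the origin of a listed thing).
The state is a dict: "time": time; "joint_positions": joint angles; "joint_velocities": joint speeds; "joint_torque": joint torques, N m; "ee_pos": TCP position; "tcp_rot": TCP orientation; "contact_force": force on the tool from outside, world axes, zero at the start; "torque": the same for the moment, N m; "finger_gap": finger opening in m; "grasp_force": force on a finger pad.
Only numpy, scipy, OpenCV 4.12 (cv2) and the standard library are available. Lean on these libraries where they do the work, as an engineer would, in place of code of your own. Each camera call takes 0.05 s, during which the arm holds its last target. There are 200 camera calls.

## Working session

There is one attempt and no reset: what is moved stays moved. The work goes in short steps, Python scripts to look and compute and a tool call to move; the robot and the scene stay as the last step left them, time stands still between calls to the robot, and variables do not carry over. Pictures are saved under pics/ and viewed, at most 14 in all, crops included, and the job is handed in when it is done.

Besides the shell and the picture viewer there is one more tool, called as name(argument=value, ...) on one line, values as JSON. drive_tool: Moves the arm, as the interface text tells. Its arguments: {"type":"object","properties":{"commands":{"type":"array","items":{"type":"array","items":{"type":"number"}}},"newtons":{"type":"number"}},"required":["commands"]}

```bash
mkdir -p pics; ls; cat > h.py <<'E'
import numpy as np,cv2
from scipy.spatial.transform import Rotation as R
from bench import status,eyes,bot
def cal(n):
    c=eyes.get_calibration(n); K=np.array([[c['fx'],0,c['cx']],[0,c['fy'],c['cy']],[0,0,1.]])
    return K,np.array(c['rvec'],float),np.array(c['tvec'],float)
def proj(n,P):
    K,r,t=cal(n); return cv2.projectPoints(np.array(P,float).reshape(-1,1,3),r,t,K,None)[0].reshape(-1,2)
def back(n,uv,z):
    K,r,t=cal(n); Rm=R.from_rotvec(r.ravel()).as_matrix(); t=t.ravel()
    uv=np.array(uv,float).reshape(-1,2); d=np.c_[uv,np.ones(len(uv))]@np.linalg.inv(K).T@Rm; c=-Rm.T@t
    return c+d*((z-c[2])/d[:,2])[:,None]
def save(n,f,im=None):
    im=eyes.read_camera(n) if im is None else im
    cv2.imwrite('pics/'+f,im[:,:,::-1]); return im
E
python3 - <<'E'
from h import *
for c in('top','scene'):
    save(c,c+'0.png')
    for n in 'crate tray mat tin canister large small small_tip glue'.split():
        print(c,n,[(round(d['confidence'],2),np.round(d['at'],3).tolist(),proj(c,d['at']).round().tolist()) for d in eyes.place_of(n,c)])
s=status.state();print(s['ee_pos'],s['tcp_rot'],bot.grasp_offset,s['time'],s['finger_gap'])
E
```

```text
pics
top crate [(0.75, [0.567, 0.021, 0.004], [[315.0, 236.0]])]
top tray [(0.82, [0.469, -0.281, -0.002], [[455.0, 278.0]])]
top mat [(0.59, [0.483, 0.294, 0.002], [[190.0, 276.0]])]
top tin [(0.61, [0.546, -0.031, 0.005], [[339.0, 245.0]]), (0.6, [0.423, -0.149, 0.001], [[395.0, 300.0]])]
top canister [(0.75, [0.536, 0.081, 0.005], [[288.0, 250.0]]), (0.48, [0.599, 0.085, 0.006], [[286.0, 222.0]])]
top large [(0.82, [0.599, 0.083, 0.007], [[287.0, 221.0]])]
top small [(0.67, [0.615, -0.024, -0.002], [[335.0, 214.0]])]
top small_tip [(0.74, [0.704, -0.013, 0.071], [[330.0, 166.0]])]
top glue [(0.5, [0.416, 0.071, 0.001], [[293.0, 305.0]]), (0.39, [0.47, -0.282, -0.003], [[455.0, 278.0]]), (0.2, [0.568, 0.026, 0.003], [[313.0, 235.0]])]
scene crate [(0.59, [0.572, 0.028, -0.002], [[315.0, 274.0]])]
scene tray []
scene mat [(0.7, [0.473, 0.294, 0.002], [[444.0, 346.0]])]
scene tin [(0.93, [0.422, -0.145, -0.005], [[334.0, 208.0]]), (0.92, [0.543, -0.029, 0.006], [[313.0, 250.0]])]
scene canister [(0.76, [0.534, 0.077, 0.007], [[345.0, 279.0]])]
scene large [(0.68, [0.601, 0.086, 0.001], [[317.0, 297.0]])]
scene small [(0.82, [0.617, -0.023, 0.007], [[283.0, 263.0]]), (0.51, [0.544, -0.028, 0.008], [[313.0, 250.0]])]
scene small_tip [(0.97, [0.706, -0.009, 0.072], [[241.0, 258.0]])]
scene glue [(0.74, [0.417, 0.071, 0.003], [[392.0, 259.0]])]
[0.20872642 0.66815361 0.21392846] [-4.73795464e-01 -3.10564376e+00  4.37643308e-05] 0.0188 1.0 0.09095946803112245
```

View pics/top0.png

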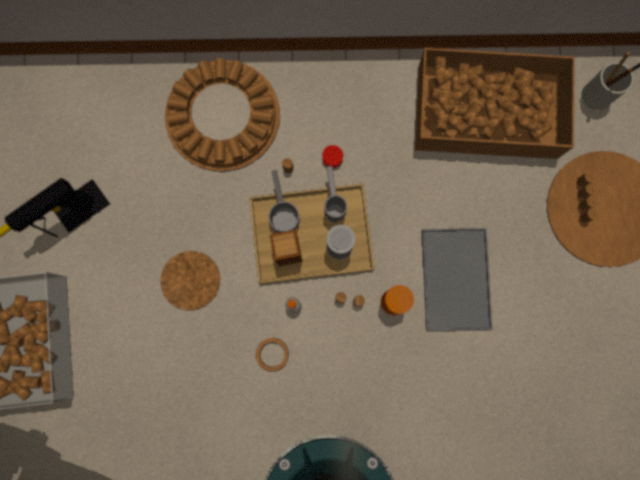

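View pics/scene0.png

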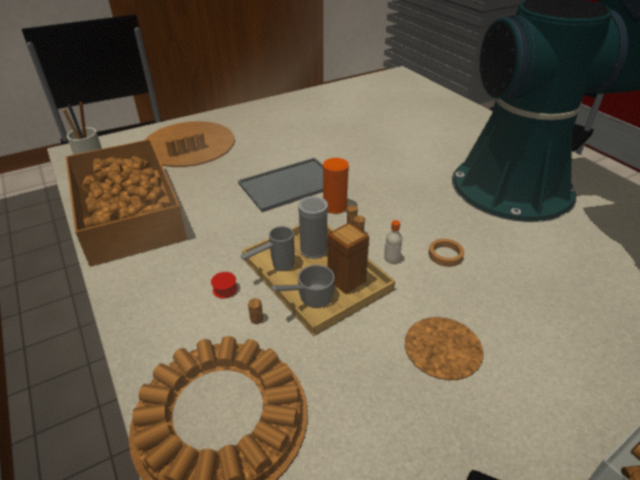

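The top view shows the steel tin at (340,240), the canister at (286,247), the large scoop at (284,217) and the small scoop at (335,207). The tray is at (456,280), the mat at (190,280) and the glue at (293,305).
Things that could be confused:
- **Tin:** the steel tin at (340,240), or the orange look-alike at (398,300). I choose the grey steel one in the crate.
- **Mat:** the plain cork mat at (190,280), the cork ring at (272,353), or the cork wreath at (222,113). I choose the plain disc.
- **Canister:** only the one at (286,247).

Next I check this choice in a close crop.

```bash
python3 - <<'E'
from h import *
im=eyes.read_camera('top')
save('top','crop1.png',cv2.resize(im[150:320,240:420],None,fx=4.4,fy=3.5,interpolation=cv2.INTER_CUBIC)[:600])
def rect(n,z,cam='top'):
    for d in eyes.cut_out(n,cam)[:2]:
        m=d['mask'].astype(np.uint8); c=max(cv2.findContours(m,0,2)[0],key=cv2.contourArea)
        b=back(cam,cv2.boxPoints(cv2.minAreaRect(c)),z); e=b[1]-b[0]; f=b[2]-b[1]
        print(n,round(d['confidence'],2),b.mean(0).round(4),'sides',np.linalg.norm(e).round(3),np.linalg.norm(f).round(3),'yaw',np.degrees(np.arctan2(e[1],e[0])).round(1)%90, (m>0).sum())
rect('crate',.025);rect('tray',.012);rect('mat',.005);rect('tin',.1);rect('canister',.1)
print(np.array(eyes.get_calibration('wrist')['T_tool_cam']).round(3),eyes.get_calibration('wrist'))
E
```

```text
crate 0.79 [0.5697 0.03   0.025 ] sides 0.257 0.196 yaw 6.299999999999997 7411
tray 0.7 [ 0.4677 -0.2804  0.012 ] sides 0.144 0.223 yaw 2.200000000000003 6665
mat 0.88 [0.4746 0.2938 0.005 ] sides 0.127 0.128 yaw 77.1 2761
tin 0.96 [ 0.5374 -0.0315  0.1   ] sides 0.07 0.054 yaw 83.9 761
tin 0.78 [ 0.4189 -0.1412  0.1   ] sides 0.068 0.057 yaw 25.5 796
canister 0.81 [0.5275 0.0815 0.1   ] sides 0.058 0.068 yaw 10.5 905
[[ 0.    -0.962 -0.272  0.077]
 [ 1.     0.     0.001 -0.001]
 [-0.001 -0.272  0.962 -0.171]
 [ 0.     0.     0.     1.   ]] {'fx': 371.64829954431775, 'fy': 371.64829954431775, 'cx': 313.0120502287373, 'cy': 237.48645600275623, 'T_tool_cam': array([[ 3.28877831e-04, -9.62422865e-01, -2.71555005e-01,
         7.69826011e-02],
       [ 9.99999665e-01,  1.13054440e-04,  8.10412402e-04,
        -1.13707479e-03],
       [-7.49258927e-04, -2.71555180e-01,  9.62422580e-01,
        -1.70686979e-01],
       [ 0.00000000e+00,  0.00000000e+00,  0.00000000e+00,
         1.00000000e+00]])}
```

View pics/crop1.png

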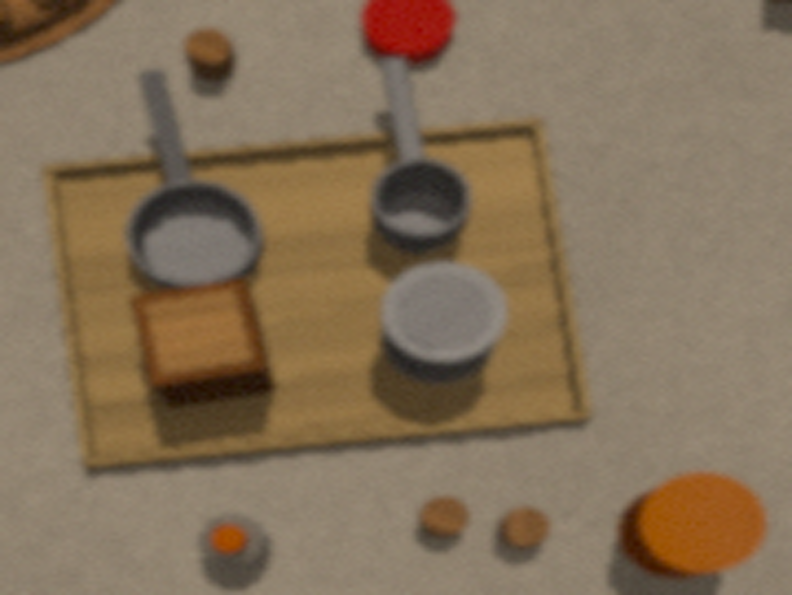

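drive_tool(commands=[[0,0,0.18,0,0,6,1],[0,0,0.36,0,0,12,1],[0,0,0.36,4,-6,16,1],[0,0,0.36,7,-11,16,1],[0,0,0.36,10,-16,16,1],[0,0,0.36,13,-21,16,1],[0,0,0.36,16,-26,16,1],[0,0,0.36,19,-31,16,1],[0,0,0.36,22,-36,16,1],[0,0,0.36,25,-41,16,1]])

```text
time: 2.55
ee_pos: [0.4594, 0.2564, 0.3742]
tcp_rot: [-0.09, 3.14, 0.0]
contact_force: [-0.4, 0.3, 0.5]
finger_gap: 0.0912
grasp_force: 0.0
```

drive_tool(commands=[[0,0,0,3,-6,0,1],[0,0,0,6,-12,0,1],[0,0,0,8,-18,0,1],[0,0,0,10,-23,0,1],[0,0,0,10,-23,0,1],[0,0,0,10,-23,0,1]])

```text
time: 3.3
ee_pos: [0.5585, 0.0283, 0.3738]
tcp_rot: [0.089, -3.14, -0.0]
contact_force: [-0.7, -0.1, 0.7]
finger_gap: 0.0914
grasp_force: 0.0
```

The crop confirms the choice: grey tin at (443,315), canister at (205,340), large scoop at (195,235) and small scoop at (420,205), with the orange look-alike outside the crate. Now the wrist view.

```bash
cat >> h.py <<'E'
def wpose():
    s=status.state(); T=np.eye(4); T[:3,:3]=R.from_rotvec(s['tcp_rot']).as_matrix(); T[:3,3]=s['ee_pos']
    c=eyes.get_calibration('wrist'); return T@np.array(c['T_tool_cam']),c
def wback(uv,z,T,c):
    uv=np.array(uv,float).reshape(-1,2)-[c['cx'],c['cy']]; r=np.linalg.norm(uv,axis=1)+1e-9; th=r/c['fx']
    d=np.c_[uv/r[:,None]*np.sin(th)[:,None],np.cos(th)]@T[:3,:3].T; o=T[:3,3]
    z=np.broadcast_to(z,len(uv)); return o+d*((z-o[2])/d[:,2])[:,None]
def wproj(P,T,c):
    q=(np.array(P,float).reshape(-1,3)-T[:3,3])@T[:3,:3]; rho=np.hypot(q[:,0],q[:,1])+1e-12; th=np.arctan2(rho,q[:,2])
    return q[:,:2]/rho[:,None]*(th*c['fx'])[:,None]+[c['cx'],c['cy']]
def find(names,cam='wrist'):
    for n in names.split():
        print(cam,n,[(round(d['confidence'],2),np.round(d['at'],4).tolist()) for d in eyes.place_of(n,cam)])
E
python3 - <<'E'
from h import *
T,c=wpose(); save('wrist','w1.png'); find('crate tin canister large small small_tip glue')
E
```

```text
wrist crate [(0.77, [0.5683, 0.0268, 0.0007])]
wrist tin [(0.96, [0.5414, -0.0288, 0.0052]), (0.67, [0.4197, -0.1439, 0.0008])]
wrist canister [(0.88, [0.5314, 0.0824, 0.0021])]
wrist large [(0.82, [0.6018, 0.0853, 0.0049])]
wrist small [(0.96, [0.6177, -0.0223, 0.0031])]
wrist small_tip [(0.8, [0.7045, -0.0113, 0.0711])]
wrist glue [(0.98, [0.4151, 0.071, 0.0011])]
```

View pics/w1.png

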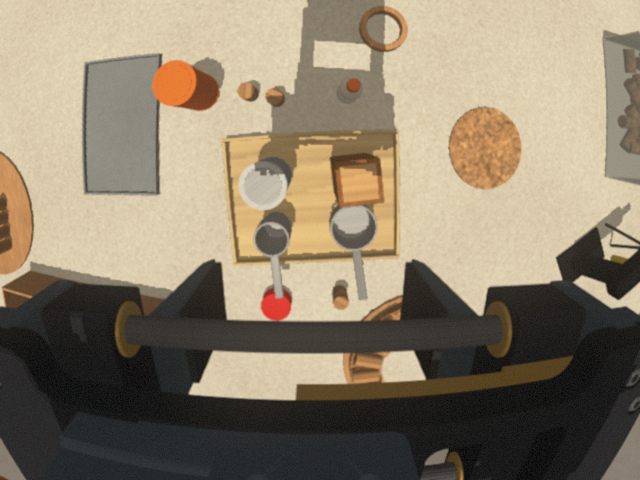

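The wrist view shows the tin's lid centred at (264,186), the canister lid at (358,180), the large rim at (353,227) and the small rim at (271,238). I back-project these and combine them with the networks.

```bash
python3 - <<'E'
from h import *
T,c=wpose(); im=cv2.imread('pics/w1.png')
w=lambda uv,z:wback(uv,z,T,c).round(4)[:,:2].tolist()
print('tin lid',w([264,186],.12)); print('can lid',w([[333,157],[380,155],[384,203],[337,206]],.12), np.mean(w([[333,157],[380,155],[384,203],[337,206]],.12),0))
print('large rim',w([353,227],.055),'end',w([362,298],.087)); print('small rim',w([271,238],.085),'end',w([279,293],.071))
C=np.array(w([[222,138],[397,130],[399,256],[235,264]],.025));print('crate',C.mean(0),C.tolist())
print('tray',np.mean(w([[84,64],[161,54],[159,193],[85,192]],.012),0)); print('mat',w([485,148],.005))
s=cv2.resize(im[120:310,200:420],None,fx=3.6,fy=3.1,interpolation=cv2.INTER_CUBIC)
cv2.imwrite('pics/w1c.png',s)
E
```

```text
tin lid [[0.5427, -0.0296]]
can lid [[0.5049, 0.0478], [0.4986, 0.1016], [0.5543, 0.1114], [0.5615, 0.0563]] [0.529825 0.079275]
large rim [[0.6015, 0.0853]] end [[0.6922, 0.1028]]
small rim [[0.6149, -0.0229]] end [[0.6983, -0.0113]]
crate [0.570125 0.0292  ] [[0.4901, -0.1042], [0.4648, 0.1407], [0.6493, 0.163], [0.6763, -0.0827]]
tray [ 0.468625 -0.27965 ]
mat [[0.4745, 0.2899]]
```

View pics/w1c.png

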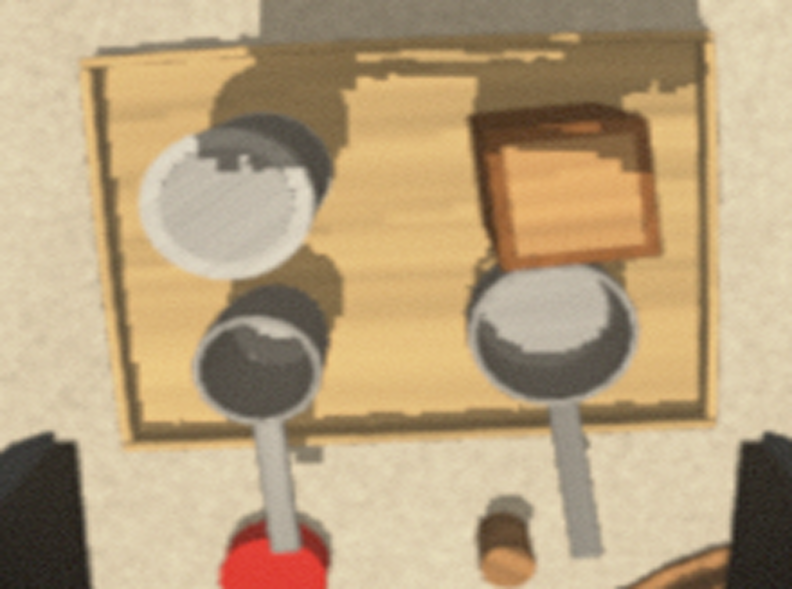

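The shapes match the crate grid: yaw about 0.11, tin at (0.5425, -0.030), canister at (0.5315, 0.0795). I pick up the tin first.

drive_tool(commands=[[0,0,0.055,-1.6,-5.8,-5,1],[0,0,0.055,-1.6,-5.8,-11,1],[0,0,0.055,-1.6,-5.8,-17,1],[0,0,0.055,-1.6,-5.8,-22,1],[0,0,0.055,-1.6,-5.8,-26,1],[0,0,0.055,-1.6,-5.8,-28.5,1],[0,0,0.055,-1.6,-5.8,-29.9,1],[0,0,0.055,-1.6,-5.8,-29.9,1],[0,0,0.055,-1.6,-5.8,-29.9,0.65],[0,0,0.055,-1.6,-5.8,-29.9,0.5]], newtons=20)

```text
time: 4.95
ee_pos: [0.5434, -0.0299, 0.0759]
tcp_rot: [-0.176, 3.135, -0.0]
contact_force: [0.5, 0.5, -0.8]
finger_gap: 0.0746
grasp_force: 0.0
```

drive_tool(commands=[[0,0,0,0,0,0,0.4],[0,0,0,0,0,0,0.4],[0,0,0,0,0,0,0.4],[0,0,0,0,0,0.5,0.4]])

```text
time: 5.45
ee_pos: [0.5422, -0.0298, 0.0797]
tcp_rot: [0.176, -3.136, -0.0]
contact_force: [0.3, -0.7, -2.5]
finger_gap: 0.0555
grasp_force: 19.9
```

drive_tool(commands=[[0,0,0,0,0,3,0.4],[0,0,0,0,-2,8,0.4],[0,0,-0.04,-0.5,-7,9,0.4],[0,0,-0.07,-1,-12,9,0.4],[0,0,-0.07,-1.5,-17,9,0.4],[0,0,-0.07,-1.9,-21.5,8,0.4],[0,0,-0.07,-1.9,-24.8,6,0.4],[0,0,-0.07,-1.9,-24.8,3,0.4],[0,0,-0.07,-1.9,-24.8,1.2,0.4],[0,0,-0.07,-1.9,-24.8,0.3,0.4]])

```text
time: 6.7
ee_pos: [0.5234, -0.2773, 0.082]
tcp_rot: [0.067, -3.14, -0.001]
contact_force: [-0.9, 0.7, -2.6]
finger_gap: 0.0555
grasp_force: 20.0
```

drive_tool(commands=[[0,0,0,0,0,-0.4,0.4],[0,0,0,0,0,-0.8,0.4],[0,0,0,0,0,-0.8,0.4]])

```text
time: 7.08
ee_pos: [0.5239, -0.2778, 0.0752]
tcp_rot: [-0.067, 3.141, -0.0]
contact_force: [0.1, 0.8, -2.2]
finger_gap: 0.0556
grasp_force: 20.0
```

drive_tool(commands=[[0,0,0,0,0,-0.1,0.4],[0,0,0,0,0,-0.2,0.4],[0,0,0,0,0,-0.2,0.4]])

```text
time: 7.45
ee_pos: [0.5243, -0.2784, 0.0741]
tcp_rot: [-0.066, 3.14, -0.001]
contact_force: [-3.1, 0.6, 10.4]
finger_gap: 0.0556
grasp_force: 20.0
```

drive_tool(commands=[[0,0,0,0,0,0,0.6],[0,0,0,0,0,0,0.8],[0,0,0,0,0,0,1],[0,0,0,0,0,0,1],[0,0,0,0,0,4,1],[0,0,0,0,0,10,1],[0,0,0.04,0,4,15,1],[0,0,0.08,0.2,10,16,1],[0,0,0.08,0.4,16,16,1],[0,0,0.08,0.6,22,16,1]])

```text
time: 8.7
ee_pos: [0.5296, -0.0561, 0.2334]
tcp_rot: [-0.191, 3.135, -0.0]
contact_force: [1.3, -0.4, 0.7]
finger_gap: 0.0914
grasp_force: 0.0
```

drive_tool(commands=[[0,0,0,0.2,6,0,1],[0,0,0,0.2,11,0,1],[0,0,0,0.2,13.7,-2,1],[0,0,0,0.2,13.7,-7,1],[0,0,0,0.2,13.7,-12,1],[0,0,0,0.2,13.7,-14.8,1],[0,0,0,0.2,13.7,-15.8,1],[0,0,0,0.2,13.7,-15.8,1],[0,0,0,0.2,13.7,-15.8,0.7],[0,0,0,0.2,13.7,-15.8,0.5]])

```text
time: 9.95
ee_pos: [0.5325, 0.0792, 0.076]
tcp_rot: [-0.192, 3.134, 0.0]
contact_force: [-0.1, -0.3, -0.0]
finger_gap: 0.0741
grasp_force: 0.0
```

drive_tool(commands=[[0,0,0,0,0,0,0.4],[0,0,0,0,0,0,0.4],[0,0,0,0,0,0,0.4],[0,0,0,0,0,0.5,0.4]])

```text
time: 10.45
ee_pos: [0.5313, 0.0791, 0.0797]
tcp_rot: [0.192, -3.135, 0.0]
contact_force: [0.1, 0.4, -2.1]
finger_gap: 0.055
grasp_force: 19.4
```

drive_tool(commands=[[0,0,0,0,0,4,0.4],[0,0,0,0,0,10,0.4],[0,0,0,-0.5,-4,14.5,0.4],[0,0,0,-2,-10,15,0.4],[0,0,-0.04,-4,-16,15,0.4],[0,0,-0.08,-6,-21.5,15,0.4],[0,0,-0.08,-8,-27,15,0.4],[0,0,-0.08,-10,-32,15,0.4],[0,0,-0.08,-11.8,-36,15,0.4],[0,0,-0.08,-11.8,-36.1,13,0.4]])

```text
time: 11.7
ee_pos: [0.4132, -0.2844, 0.2109]
tcp_rot: [-0.061, 3.139, -0.003]
contact_force: [1.0, 0.4, -2.7]
finger_gap: 0.0553
grasp_force: 19.5
```

drive_tool(commands=[[0,0,0,0,0,-5,0.4],[0,0,0,0,0,-9,0.4],[0,0,0,0,0,-11.5,0.4],[0,0,0,0,0,-12.8,0.4],[0,0,0,0,0,-13.3,0.4],[0,0,0,0,0,-13.5,0.4],[0,0,0,0,0,-13.6,0.4],[0,0,0,0,0,-13.6,0.4]])

```text
time: 12.7
ee_pos: [0.414, -0.282, 0.0744]
tcp_rot: [-0.066, 3.14, -0.001]
contact_force: [1.1, 1.0, -2.8]
finger_gap: 0.0552
grasp_force: 19.5
```

drive_tool(commands=[[0,0,0,0,0,-0.1,0.4],[0,0,0,0,0,-0.15,0.4],[0,0,0,0,0,-0.15,0.4],[0,0,0,0,0,-0.15,0.7],[0,0,0,0,0,-0.15,1],[0,0,0,0,0,-0.15,1],[0,0,0,0,0,-0.15,1],[0,0,0,0,0,5,1],[0,0,0,0,0,11,1],[0,0,0,0,0,17,1]])

```text
time: 13.95
ee_pos: [0.4134, -0.2816, 0.2457]
tcp_rot: [0.066, -3.141, -0.0]
contact_force: [0.8, 0.7, -0.3]
finger_gap: 0.0913
grasp_force: 0.0
```

drive_tool(commands=[[0,0,0.04,2,5,4,1],[0,0,0.08,4,10,4,1],[0,0,0.08,6,15,4,1],[0,0,0.08,8,20,4,1],[0,0,0.08,10,25,4,1],[0,0,0.08,12,30,4,1],[0,0,0.08,13.6,32,4,1],[0,0,0.08,13.6,32,4,1],[0,0,0.08,13.6,32,4,1]])

```text
time: 15.08
ee_pos: [0.5494, 0.0374, 0.2837]
tcp_rot: [0.191, -3.135, 0.0]
contact_force: [-0.6, -0.7, -1.1]
finger_gap: 0.0912
grasp_force: 0.0
```

```bash
python3 - <<'E'
from h import *
print(status.state()['ee_pos'],status.state()['tcp_rot'])
save('wrist','w2.png'); find('tin canister large small small_tip mat tray')
E
```

```text
[0.54941895 0.03737523 0.28368317] [ 1.91098680e-01 -3.13513710e+00  2.33626672e-04]
wrist tin [(0.82, [0.5216, -0.2769, 0.0024]), (0.69, [0.4187, -0.1483, 0.0019])]
wrist canister [(0.8, [0.4163, -0.2794, 0.0019])]
wrist large [(0.56, [0.6034, 0.0849, 0.0046])]
wrist small [(0.93, [0.6224, -0.0202, 0.0058])]
wrist small_tip [(0.93, [0.7074, -0.0094, 0.0711]), (0.29, [0.4686, -0.2837, 0.0011])]
wrist mat [(0.62, [0.4785, 0.2927, 0.0007])]
wrist tray [(0.68, [0.4693, -0.2832, 0.0029])]
```

View pics/w2.png

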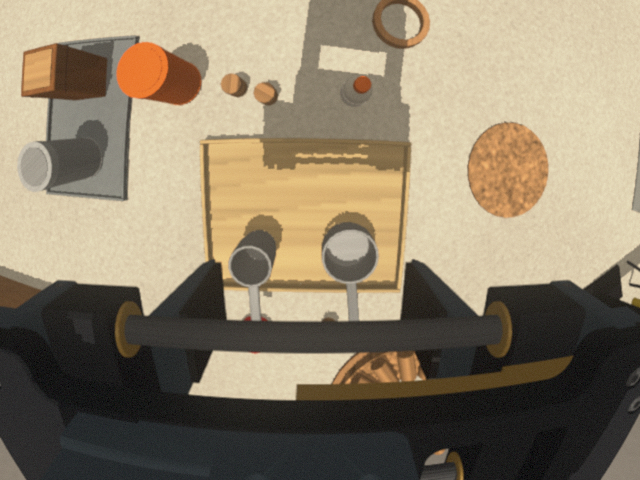

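Tin and canister both stand on the tray, lids at (40,165) and (40,72). The scoops are untouched, rims at (350,252) and (251,266). The mat is centred at (508,169). Next is the large scoop; I refine the mat centre in the same turn.

drive_tool(commands=[[0,0,0.07,3,3,-3,1],[0,0,0.07,5.2,4.7,-9,1],[0,0,0.07,5.2,4.7,-15,1],[0,0,0.07,5.2,4.7,-20,1],[0,0,0.07,5.2,4.7,-23.5,1],[0,0,0.07,5.2,4.7,-25.2,1],[0,0,0.07,5.2,4.7,-25.6,1],[0,0,0.07,5.2,4.7,-25.6,1],[0,0,0.07,5.2,4.7,-25.6,0.8],[0,0,0.07,5.2,4.7,-25.6,0.65]], newtons=20)

```text
time: 16.73
ee_pos: [0.6023, 0.0852, 0.0289]
tcp_rot: [-0.301, 3.126, -0.0]
contact_force: [0.4, 0.4, -0.7]
finger_gap: 0.0741
grasp_force: 0.0
```

drive_tool(commands=[[0,0,0,0,0,0,0.5],[0,0,0,0,0,0,0.5],[0,0,0,0,0,0,0.5],[0,0,0,0,0,1,0.5],[0,0,0,0,0,4,0.5],[0,0,0,0,0,8,0.5],[0,0,0,0,0,8,0.5]])

```text
time: 17.6
ee_pos: [0.6036, 0.0853, 0.1113]
tcp_rot: [-0.301, 3.122, -0.0]
contact_force: [0.1, 0.8, -1.7]
finger_gap: 0.0668
grasp_force: 20.0
```

```bash
python3 - <<'E'
from h import *
T,c=wpose(); save('wrist','w3.png'); 
for d in eyes.cut_out('mat','wrist')[:1]:
    k=max(cv2.findContours(d['mask'].astype(np.uint8),0,2)[0],key=cv2.contourArea)[:,0]
    p=wback(k,.005,T,c)[:,:2]; print('mat',cv2.minEnclosingCircle(p.astype(np.float32)),p.mean(0))
find('large small mat')
eyes.read_camera('top')
for d in eyes.cut_out('mat','top')[:1]:
    k=max(cv2.findContours(d['mask'].astype(np.uint8),0,2)[0],key=cv2.contourArea)[:,0]
    print('top',cv2.minEnclosingCircle(back('top',k,.005)[:,:2].astype(np.float32)))
E
```

```text
mat ((0.4756282567977905, 0.291251540184021), 0.06603103876113892) [0.47725911 0.2871465 ]
wrist large [(0.84, [0.6069, 0.0831, 0.0875])]
wrist small [(0.83, [0.6198, -0.0234, 0.0014])]
wrist mat [(0.74, [0.4723, 0.2924, 0.0014])]
top ((0.47350385785102844, 0.2940564453601837), 0.0647781640291214)
```

View pics/w3.png

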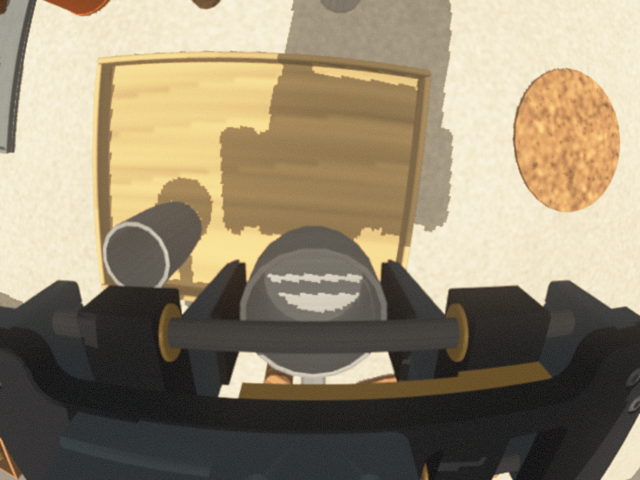

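The large scoop is held level between the fingers, rim at (315,300). The mat is at (567,140). I carry it there.

drive_tool(commands=[[0,0,0,-2.5,4.5,0,0.5],[0,0,0,-5.5,9.5,0,0.5],[0,0,0,-8.5,14.5,0,0.5],[0,0,0,-11.5,18.5,0,0.5],[0,0,0,-12.8,20.7,-1,0.5],[0,0,0,-12.8,20.7,-4,0.5],[0,0,0,-12.8,20.7,-6.5,0.5],[0,0,0,-12.8,20.7,-7.6,0.5],[0,0,0,-12.8,20.7,-7.9,0.5],[0,0,0,-12.8,20.7,-7.9,0.5]])

```text
time: 19.2
ee_pos: [0.474, 0.2922, 0.0294]
tcp_rot: [-0.301, 3.127, 0.0]
contact_force: [-0.5, -0.3, -0.6]
finger_gap: 0.0665
grasp_force: 20.0
```

drive_tool(commands=[[0,0,0,0,0,-0.1,0.5],[0,0,0,0,0,-0.1,0.5]])

```text
time: 19.45
ee_pos: [0.4743, 0.2924, 0.0285]
tcp_rot: [-0.301, 3.126, 0.001]
contact_force: [0.4, -1.3, 4.1]
finger_gap: 0.0663
grasp_force: 20.0
```

drive_tool(commands=[[0,0,0,0,0,0,0.75],[0,0,0,0,0,0,1],[0,0,0,0,0,0,1],[0,0,0,0,0,3,1],[0,0,0,0,0,8,1],[0,0,0,0,-3,14,1],[0,0,0,0,-9,20,1],[0,0,0,2,-15,22,1],[0,0,0,4,-20,22,1],[0,0,0,5,-20,22,1]])

```text
time: 20.7
ee_pos: [0.5245, 0.0897, 0.2489]
tcp_rot: [-0.297, 3.126, -0.0]
contact_force: [-0.2, 1.5, -0.2]
finger_gap: 0.0913
grasp_force: 0.0
```

drive_tool(commands=[[0,0,0,0,0,0,1],[0,0,0,0,0,0,1]])

```text
time: 20.95
ee_pos: [0.5231, 0.093, 0.2473]
tcp_rot: [0.302, -3.126, -0.0]
contact_force: [0.7, 1.4, 0.5]
finger_gap: 0.0912
grasp_force: 0.0
```

```bash
python3 - <<'E'
from h import *
print(status.state()['ee_pos'],status.state()['tcp_rot'])
save('wrist','w4.png'); find('large small small_tip mat')
eyes.read_camera('top'); find('large small small_tip mat','top')
eyes.read_camera('scene'); find('large small small_tip mat','scene')
E
```

```text
[0.52313371 0.09299916 0.24725826] [ 3.02192860e-01 -3.12576917e+00 -2.43676993e-04]
wrist large [(0.73, [0.4744, 0.2904, 0.0079])]
wrist small [(0.6, [0.6198, -0.0196, 0.0061])]
wrist small_tip []
wrist mat []
top large [(0.85, [0.4671, 0.2908, 0.0077])]
top small [(0.69, [0.6197, -0.0233, 0.0003])]
top small_tip [(0.81, [0.7041, -0.0113, 0.0689])]
top mat [(0.96, [0.4802, 0.2961, 0.0022])]
scene large [(0.82, [0.4725, 0.2903, 0.0006])]
scene small [(0.78, [0.6209, -0.0263, 0.0049])]
scene small_tip [(0.78, [0.7048, -0.0077, 0.0696])]
scene mat [(0.78, [0.4737, 0.2914, 0.0032]), (0.6, [0.4684, -0.2804, 0.0025])]
```

View pics/w4.png

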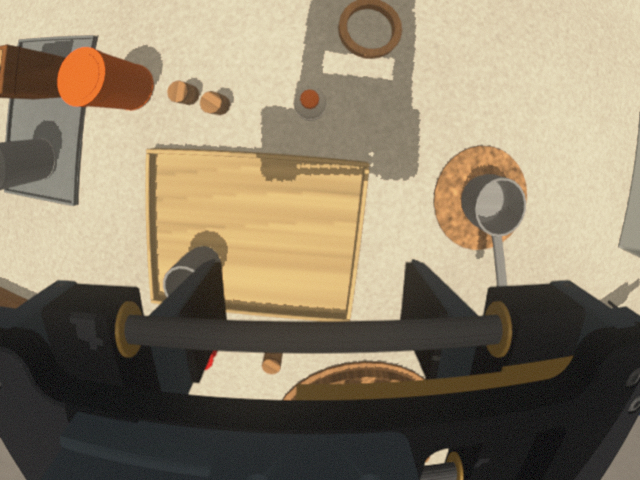

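The large scoop stands centred on the mat, rim at (500,205), handle pointing away. Now the small scoop.

drive_tool(commands=[[0,0,-0.058,3,-5,0,1],[0,0,-0.058,7,-9,-1,1],[0,0,-0.058,9.4,-11.5,-4,1],[0,0,-0.058,9.4,-11.5,-9,1],[0,0,-0.058,9.4,-11.5,-14,1],[0,0,-0.058,9.4,-11.5,-17.5,1],[0,0,-0.058,9.4,-11.5,-19.1,1],[0,0,-0.058,9.4,-11.5,-19.1,1],[0,0,-0.058,9.4,-11.5,-19.1,0.7],[0,0,-0.058,9.4,-11.5,-19.1,0.5]], newtons=20)

```text
time: 22.95
ee_pos: [0.6186, -0.0229, 0.0584]
tcp_rot: [-0.21, 3.132, -0.0]
contact_force: [-0.4, 0.6, -0.3]
finger_gap: 0.0739
grasp_force: 0.0
```

drive_tool(commands=[[0,0,0,0,0,0,0.35],[0,0,0,0,0,0,0.35],[0,0,0,0,0,0,0.35],[0,0,0,0,0,0,0.35],[0,0,0,0,0,2,0.35],[0,0,0,0,0,7,0.35],[0,0,0,0,0,11,0.35],[0,0,0,0,0,11,0.35],[0,0,0,0,0,11,0.35]])

```text
time: 24.08
ee_pos: [0.6174, -0.0228, 0.167]
tcp_rot: [0.211, -3.134, 0.0]
contact_force: [-0.7, 0.5, -1.4]
finger_gap: 0.0482
grasp_force: 20.0
```

```bash
python3 - <<'E'
from h import *
print(status.state()['ee_pos'],status.state()['tcp_rot'])
save('wrist','w5.png'); find('large small')
for c in('top','scene'): eyes.read_camera(c); find('small small_tip',c)
E
```

```text
[ 0.61737943 -0.02281316  0.16701848] [ 2.10652159e-01 -3.13443573e+00  1.76420893e-05]
wrist large [(0.67, [0.4776, 0.2883, 0.0066])]
wrist small [(0.75, [0.6201, -0.0178, 0.1136])]
top small [(0.46, [0.4716, 0.2905, 0.0055])]
top small_tip []
scene small [(0.97, [0.6182, -0.0245, 0.1152])]
scene small_tip [(0.65, [0.7035, -0.0082, 0.1802])]
```

View pics/w5.png

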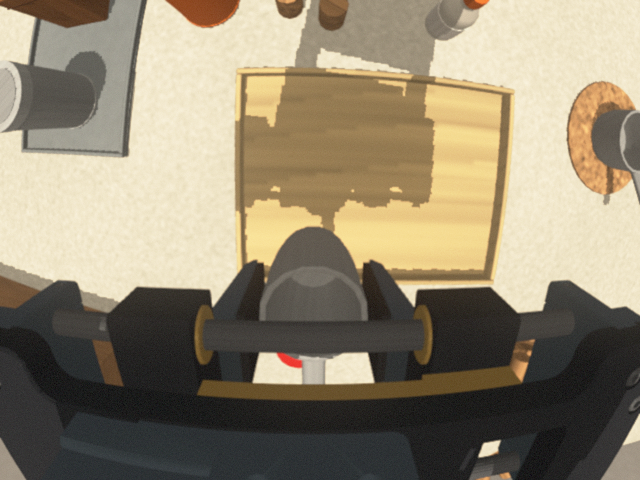

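The small scoop is held with its rim at about (314,312). I back-project to get its offset from the TCP.

```bash
python3 - <<'E'
from h import *
T,c=wpose(); z=.167+.028
p=wback([[314,268],[314,357],[261,312],[367,312]],z,T,c).round(4); print(p)
# test: project circles rim center +- offsets
for dx in(-.003,0,.003,.006):
    o=[.6174+dx,-.0228,z]; a=np.linspace(0,6.28,72); q=wproj(np.c_[o[0]+.024*np.cos(a),o[1]+.024*np.sin(a),0*a+z],T,c); print(dx,q.min(0).round(),q.max(0).round())
T2=T; im=cv2.imread('pics/w4.png')
E
```

```text
[[ 0.5936 -0.0265  0.195 ]
 [ 0.6367 -0.0206  0.195 ]
 [ 0.6169 -0.0464  0.195 ]
 [ 0.6108 -0.0011  0.195 ]]
-0.003 [260. 261.] [372. 360.]
0 [260. 268.] [370. 365.]
0.003 [259. 275.] [369. 370.]
0.006 [259. 282.] [368. 375.]
```

drive_tool(commands=[[0,0,-0.17,-1,2,1,0.35],[0,0,-0.34,-2,4,1,0.35],[0,0,-0.51,-3,6,1,0.35],[0,0,-0.68,-4,8,1,0.35],[0,0,-0.85,-5,10,1,0.35],[0,0,-1.02,-6,12,1,0.35],[0,0,-1.19,-7,14,1,0.35],[0,0,-1.36,-8,16,1,0.35],[0,0,-1.53,-9,18,1,0.35],[0,0,-1.54,-9,18,1,0.35]])

```text
time: 25.78
ee_pos: [0.5273, 0.158, 0.1769]
tcp_rot: [-2.029, -2.398, 0.0]
contact_force: [0.3, 0.5, -0.2]
finger_gap: 0.048
grasp_force: 20.0
```

drive_tool(commands=[[0,0,-0.17,-1,2,0,0.35],[0,0,-0.34,-2,4,0,0.35],[0,0,-0.51,-3,6,0,0.35],[0,0,-0.68,-4,8,0,0.35],[0,0,-0.85,-5,10,0,0.35],[0,0,-1.02,-5.5,12,0,0.35],[0,0,-1.19,-5.5,13.4,0,0.35],[0,0,-1.36,-5.5,13.4,0,0.35],[0,0,-1.53,-5.5,13.4,0,0.35],[0,0,-1.547,-5.5,13.4,0,0.35]])

```text
time: 27.02
ee_pos: [0.4732, 0.2907, 0.1769]
tcp_rot: [3.127, 0.3, -0.0]
contact_force: [0.2, 0.2, -0.2]
finger_gap: 0.0482
grasp_force: 20.0
```

drive_tool(commands=[[0,0,0,0,0,0,0.35],[0,0,0,0,0,0,0.35]])

```text
time: 27.28
ee_pos: [0.4729, 0.291, 0.1769]
tcp_rot: [3.127, 0.3, -0.0]
contact_force: [-0.3, -0.1, -0.1]
finger_gap: 0.0484
grasp_force: 20.0
```

```bash
python3 - <<'E'
from h import *
s=status.state();print(s['ee_pos'],s['tcp_rot'],s['joint_positions'])
save('wrist','w6.png'); find('large small')
save('scene','s6.png'); find('large small small_tip mat','scene')
E
```

```text
[0.47286875 0.29099519 0.17692431] [ 3.12717507e+00  3.00417259e-01 -2.03151452e-05] [ 5.09683421e-01  2.03223924e-01  2.04748031e+00 -1.76652155e-05
  8.90908577e-01  1.88894534e+00]
wrist large [(0.68, [0.4721, 0.2906, 0.0076])]
wrist small [(0.59, [0.4756, 0.2944, 0.1247])]
scene large [(0.92, [0.4746, 0.2908, 0.002]), (0.42, [0.4665, -0.2821, 0.0002])]
scene small [(0.68, [0.4767, 0.2919, 0.1272]), (0.61, [0.4662, -0.2842, 0.0004])]
scene small_tip []
scene mat [(0.69, [0.4751, 0.2925, 0.0002])]
```

View pics/w6.png

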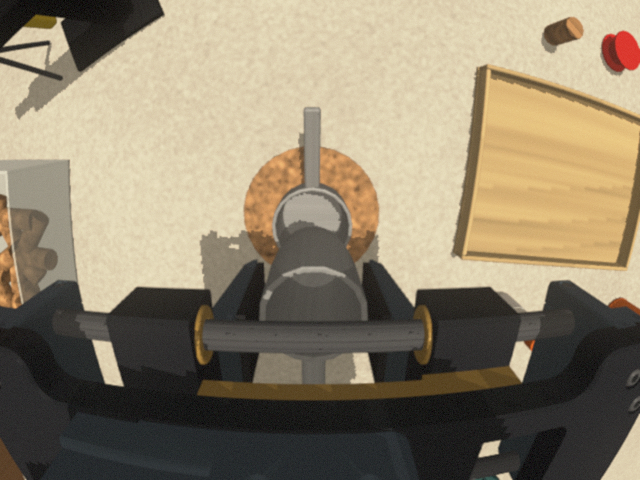

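The large rim's far edge is at (312,187) and its handle is at x=312, in line with the held cup at 313. A quick check of the fore-aft alignment follows.

```bash
python3 - <<'E'
from h import *
T,c=wpose(); g=cv2.cvtColor(cv2.imread('pics/w6.png'),cv2.COLOR_BGR2GRAY)
print(wback([[312,187],[273,222],[352,222],[312,108]],[.055,.055,.055,.087],T,c).round(4))
for x0 in(.468,.471,.474,.477):
    a=np.linspace(0,6.28,90); q=wproj(np.c_[x0+.033*np.cos(a),.291+.033*np.sin(a),0*a+.055],T,c); print(x0,q.min(0).round(1),q.max(0).round(1))
s=cv2.imread('pics/w6.png')[90:260,220:400]; cv2.imwrite('pics/w6c.png',cv2.resize(s,None,fx=4,fy=3.4,interpolation=2))
E
```

```text
[[0.5072 0.2979 0.055 ]
 [0.4732 0.3236 0.055 ]
 [0.4853 0.2606 0.055 ]
 [0.5663 0.3091 0.087 ]]
0.468 [271.1 195.4] [351.5 273.1]
0.471 [271.6 191.8] [352.3 269.8]
0.474 [272.2 188.1] [353.1 266.5]
0.477 [272.8 184.5] [353.9 263.2]
```

View pics/w6c.png

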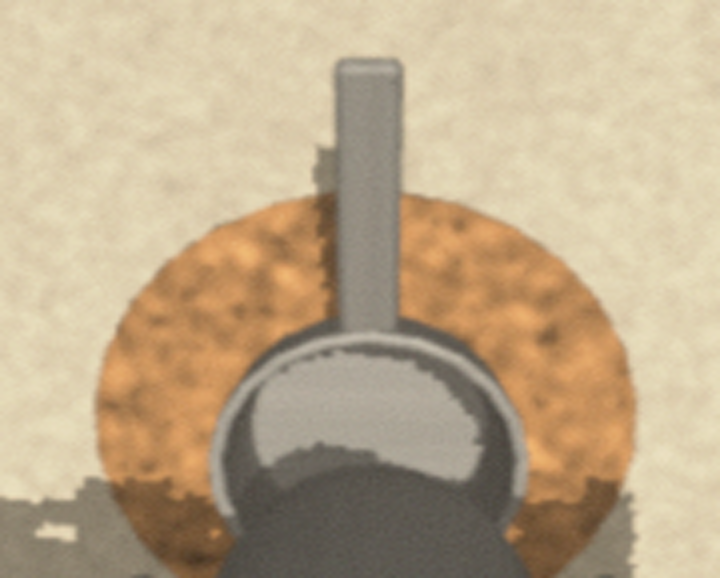

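Alignment is within about 1 mm: the large scoop is at (0.474, 0.2915). Lowering.

drive_tool(commands=[[0,0,0,0.1,0,-3,0.35],[0,0,0,0.1,0,-5,0.35],[0,0,0,0.1,0,-6.5,0.35],[0,0,0,0.1,0,-8,0.35],[0,0,0,0.1,0,-9.3,0.35],[0,0,0,0.1,0,-10.3,0.35],[0,0,0,0.1,0,-11,0.35],[0,0,0,0.1,0,-11.3,0.35],[0,0,0,0.1,0,-11.5,0.35],[0,0,0,0.1,0,-11.5,0.35]])

```text
time: 28.92
ee_pos: [0.4739, 0.2912, 0.0621]
tcp_rot: [-3.127, -0.296, -0.0]
contact_force: [0.4, 0.6, -0.6]
finger_gap: 0.0482
grasp_force: 20.0
```

drive_tool(commands=[[0,0,0,0,0,-0.1,0.35],[0,0,0,0,0,-0.1,0.35]])

```text
time: 29.18
ee_pos: [0.4738, 0.2912, 0.061]
tcp_rot: [-3.128, -0.296, -0.0]
contact_force: [-0.1, 0.3, -1.2]
finger_gap: 0.0483
grasp_force: 20.0
```

drive_tool(commands=[[0,0,0,0,0,-0.1,0.35],[0,0,0,0,0,-0.1,0.6],[0,0,0,0,0,-0.1,0.9],[0,0,0,0,0,-0.1,1],[0,0,0,0,0,-0.1,1],[0,0,0,0,0,3,1],[0,0,0,0,0,8,1],[0,0,0,0,0,13,1],[0,0,0,0,0,18,1],[0,0,0,0,0,18,1]])

```text
time: 30.42
ee_pos: [0.4755, 0.2922, 0.2449]
tcp_rot: [-3.125, -0.296, -0.009]
contact_force: [0.9, 0.4, -1.0]
finger_gap: 0.0914
grasp_force: 0.0
```

```bash
python3 - <<'E'
from h import *
a=save('wrist','w7.png'); find('large small small_tip')
b=save('scene','s7.png'); find('large small small_tip','scene')
p=np.hstack([cv2.resize(a[150:390,160:480],(400,300)),cv2.resize(b[260:440,340:540],(400,360))[:300]])
save('','n7.png',p)
E
```

```text
wrist large []
wrist small [(0.77, [0.4787, 0.2901, 0.0059])]
wrist small_tip [(0.85, [0.3864, 0.2777, 0.0746])]
scene large [(0.7, [0.4745, 0.2911, 0.0025])]
scene small [(0.66, [0.4755, 0.2904, 0.0085])]
scene small_tip [(0.73, [0.3856, 0.2817, 0.0766])]
```

View pics/n7.png

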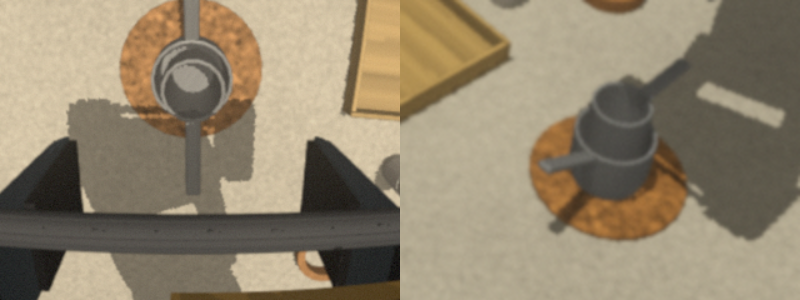

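The small scoop is nested home with the handles opposite, seen at (190,85) in the left half and (610,120) in the right half. Now I put the canister back.

drive_tool(commands=[[0,0,-0.05,2,-6,0,1],[0,0,-0.1,3,-12,0,1],[0,0,-0.148,4,-18,0,1],[0,0,-0.148,4,-24,0,1],[0,0,-0.148,3,-30,0,1],[0,0,-0.148,2,-36,0,1],[0,0,-0.148,0,-42,0,1],[0,0,-0.148,-2,-47.5,0,1],[0,0,-0.148,-4,-53,0,1],[0,0,-0.148,-6,-57.3,0,1]])

```text
time: 32.08
ee_pos: [0.4127, -0.2837, 0.2406]
tcp_rot: [-3.141, -0.063, 0.0]
contact_force: [-0.1, 1.0, 0.3]
finger_gap: 0.0909
grasp_force: 0.0
```

drive_tool(commands=[[0,0,0,0,0,0,1],[0,0,0,0,0,-5,1],[0,0,0,0,0,-10,1],[0,0,0,0,0,-14.5,1],[0,0,0,0,0,-16.2,1],[0,0,0,0,0,-16.7,1],[0,0,0,0,0,-16.7,1],[0,0,0,0,0,-16.7,0.7],[0,0,0,0,0,-16.7,0.5],[0,0,0,0,0,-16.7,0.4]], newtons=20)

```text
time: 33.33
ee_pos: [0.4139, -0.282, 0.0744]
tcp_rot: [3.14, 0.064, 0.001]
contact_force: [-0.0, -0.9, -0.6]
finger_gap: 0.0641
grasp_force: 0.0
```

drive_tool(commands=[[0,0,0,0,0,0,0.4],[0,0,0,0,0,0,0.4],[0,0,0,0,0,0.5,0.4]])

```text
time: 33.7
ee_pos: [0.4134, -0.2815, 0.0787]
tcp_rot: [-3.14, -0.064, 0.001]
contact_force: [-0.8, 1.2, -3.2]
finger_gap: 0.0547
grasp_force: 19.6
```

drive_tool(commands=[[0,0,0,0,0,4,0.4],[0,0,0,0,0,10,0.4],[0,0,0,0,0,15,0.4],[0,0,0,1.8,4,15,0.4],[0,0,0,3.8,9,15,0.4],[0,0,0.04,5.8,14,15,0.4],[0,0,0.08,7.8,20,15,0.4],[0,0,0.08,9.8,26,15,0.4],[0,0,0.08,11.3,32,15,0.4],[0,0,0.08,11.8,36.1,13,0.4]])

```text
time: 34.95
ee_pos: [0.5329, 0.0818, 0.21]
tcp_rot: [-3.136, -0.192, -0.004]
contact_force: [0.3, 0.1, -2.7]
finger_gap: 0.0549
grasp_force: 19.6
```

drive_tool(commands=[[0,0,0,0,0,-3,0.4],[0,0,0,0,0,-8,0.4],[0,0,0,0,0,-11,0.4],[0,0,0,0,0,-12.5,0.4],[0,0,0,0,0,-13,0.4],[0,0,0,0,0,-13.3,0.4],[0,0,0,0,0,-13.4,0.4],[0,0,0,0,0,-13.45,0.4],[0,0,0,0,0,-13.45,0.4]])

```text
time: 36.08
ee_pos: [0.5322, 0.0792, 0.0751]
tcp_rot: [-3.136, -0.19, -0.002]
contact_force: [-1.1, 0.1, 5.6]
finger_gap: 0.0548
grasp_force: 19.6
```

drive_tool(commands=[[0,0,0,0,0,0,0.6],[0,0,0,0,0,0,0.85],[0,0,0,0,0,0,1],[0,0,0,0,0,0,1],[0,0,0,0,0,4,1],[0,0,0,0,0,10,1],[0,0,-0.04,0,-4,15,1],[0,0,-0.08,-0.2,-10,16,1],[0,0,-0.08,-0.4,-16,16,1],[0,0,-0.08,-0.6,-22,16,1]])

```text
time: 37.33
ee_pos: [0.5255, -0.1427, 0.2349]
tcp_rot: [3.141, 0.064, 0.001]
contact_force: [1.0, 0.4, 0.7]
finger_gap: 0.0911
grasp_force: 0.0
```

drive_tool(commands=[[0,0,0,-0.2,-6,0,1],[0,0,0,-0.2,-11,0,1],[0,0,0,-0.2,-13.7,-2,1],[0,0,0,-0.2,-13.7,-7,1],[0,0,0,-0.2,-13.7,-12,1],[0,0,0,-0.2,-13.7,-15,1],[0,0,0,-0.2,-13.7,-16,1],[0,0,0,-0.2,-13.7,-16,1],[0,0,0,-0.2,-13.7,-16,0.7],[0,0,0,-0.2,-13.7,-16,0.5]])

```text
time: 38.58
ee_pos: [0.5244, -0.2782, 0.0757]
tcp_rot: [3.14, 0.064, 0.003]
contact_force: [-0.3, 0.1, 0.2]
finger_gap: 0.0739
grasp_force: 0.0
```

drive_tool(commands=[[0,0,0,0,0,0,0.4],[0,0,0,0,0,0,0.4],[0,0,0,0,0,0,0.4],[0,0,0,0,0,0.5,0.4]])

```text
time: 39.08
ee_pos: [0.5233, -0.2776, 0.0791]
tcp_rot: [-3.14, -0.064, 0.002]
contact_force: [-0.8, -0.8, -3.6]
finger_gap: 0.0552
grasp_force: 20.0
```

drive_tool(commands=[[0,0,0,0,0,3,0.4],[0,0,0,0,1,8,0.4],[0,0,0.03,0.4,6,10,0.4],[0,0,0.07,0.8,11,10,0.4],[0,0,0.07,1.2,16,10,0.4],[0,0,0.07,1.6,21,10,0.4],[0,0,0.07,1.9,24,10,0.4],[0,0,0.07,1.9,24.8,8,0.4],[0,0,0.07,1.9,24.8,4,0.4],[0,0,0.07,1.9,24.8,1.5,0.4]])

```text
time: 40.33
ee_pos: [0.5418, -0.0295, 0.0929]
tcp_rot: [-3.137, -0.175, 0.002]
contact_force: [0.3, 0.0, -3.0]
finger_gap: 0.0556
grasp_force: 20.0
```

drive_tool(commands=[[0,0,0,0,0,-1,0.4],[0,0,0,0,0,-1.4,0.4],[0,0,0,0,0,-1.7,0.4],[0,0,0,0,0,-1.85,0.4],[0,0,0,0,0,-1.9,0.4],[0,0,0,0,0,-1.9,0.4]])

```text
time: 41.08
ee_pos: [0.543, -0.0299, 0.0758]
tcp_rot: [3.137, 0.174, 0.001]
contact_force: [-0.6, -1.0, -0.7]
finger_gap: 0.0555
grasp_force: 20.0
```

Nearly touching (only 0.7 N left of its weight). I lower a touch more, release and back off.

drive_tool(commands=[[0,0,0,0,0,-0.05,0.4],[0,0,0,0,0,-0.05,0.4],[0,0,0,0,0,-0.05,0.6],[0,0,0,0,0,-0.05,0.85],[0,0,0,0,0,-0.05,1],[0,0,0,0,0,-0.05,1],[0,0,0,0,0,4,1],[0,0,0,0,0,9,1],[0,0,0,0,0,15,1],[0,0,0,-4,-2,21,1]])

```text
time: 42.32
ee_pos: [0.5102, -0.0463, 0.2781]
tcp_rot: [3.136, 0.176, 0.003]
contact_force: [-0.6, -0.2, 0.6]
finger_gap: 0.0913
grasp_force: 0.0
```

drive_tool(commands=[[0,0,0,0,-6,3,1],[0,0,0,0,-12,6,1],[0,0,0,0,-18,6,1],[0,0,0,0,-18,6,1],[0,0,0,0,-18,6,1]])

```text
time: 42.95
ee_pos: [0.509, -0.2265, 0.3351]
tcp_rot: [-3.136, -0.172, 0.001]
contact_force: [-0.6, 0.6, -0.1]
finger_gap: 0.091
grasp_force: 0.0
```

```bash
python3 - <<'E'
from h import *
save('top','f_top.png'); find('tin canister large small small_tip mat glue','top')
save('scene','f_sc.png'); find('tin canister large small small_tip mat glue','scene')
E
```

```text
top tin [(0.61, [0.4241, -0.1483, 0.0005])]
top canister [(0.87, [0.5402, 0.0788, 0.0036])]
top large [(0.71, [0.4741, 0.2926, 0.0045])]
top small [(0.83, [0.4739, 0.289, 0.0059]), (0.16, [0.4721, 0.2888, 0.009])]
top small_tip [(0.97, [0.3879, 0.2732, 0.0762])]
top mat [(0.81, [0.4819, 0.2955, 0.0016])]
top glue [(0.54, [0.415, 0.0702, -0.0003]), (0.42, [0.5676, 0.0246, 0.0026]), (0.23, [0.5453, -0.0312, 0.0031])]
scene tin [(0.97, [0.4167, -0.1455, 0.0003]), (0.84, [0.5423, -0.0271, 0.0036]), (0.49, [0.5328, 0.0782, 0.0073])]
scene canister [(0.94, [0.5345, 0.0767, 0.0089])]
scene large [(0.65, [0.4719, 0.2869, 0.0034])]
scene small [(0.7, [0.4745, 0.291, 0.0022]), (0.59, [0.4769, 0.2897, 0.0091])]
scene small_tip [(0.65, [0.3858, 0.2784, 0.0748])]
scene mat [(0.96, [0.4732, 0.2942, 0.0015]), (0.71, [0.5351, 0.0755, 0.0101])]
scene glue [(0.66, [0.4165, 0.0695, -0.001])]
```

View pics/f_sc.png

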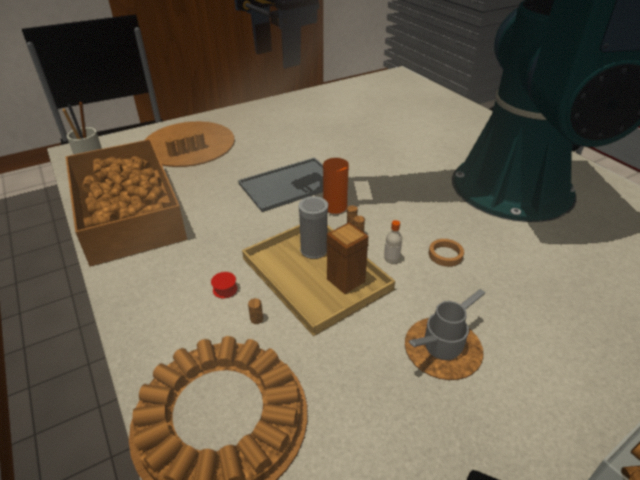

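The tin (314,228) and canister (347,258) stand at the same pixels as at the start. The scoops are nested on the mat at (447,330), the glue is untouched, and the arm is clear.

```bash
python3 -c "
from bench import bot
print(bot.close_job())"
```

```text
the job is handed in; nothing more can be done
None
```

I handed the job in at about 43 s of the 147 s: scoops nested on the cork mat with handles opposite, tin and canister back upright within a few mm of their starting spots, and the glue bottle untouched. These positions come from the final camera check; no verdict was returned.

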